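# Fit the matching crank to the card strip winder

### The job

At the volunteers' table, get the card strip winder ready: pick the loose crank with four teeth on its foot (blue grip and knob), turn it so that its teeth line up with the four slots of the winder's drive plate, push it fully home before you let go, and leave it there upright. Leave the three-toothed crank (red grip and knob) and the empty tin in front of the robot where they stand.

Things in the scene. Friction and masses are not known exactly. Their poses are not given: they have to be found in the camera images.
- crank: Crank to fit, loose, 0.3 kg. Origin: centre under its foot, z up. Foot: steel cross, four teeth along own +-x, +-y, 60 mm across, each 13 wide, 15 high (quarter turns alike). On the axis a blue grip block 24 x 24 mm, flats facing +-x, +-y, 24 to 66 mm up: grip either pair from above. Arm (17-24 mm up) runs midway between +x and +y to a blue knob, 22 across, 70 mm off axis, 62 high.
- socket (a point): Floor centre of the cross socket in the drive plate (120 mm across) on the fixed green winder (190 x 160 mm). 50 mm above table, z up. Two slots along own x and y, 25 mm wide, 12 deep, ends open, between pale lands. Crank teeth go in, any quarter turn; home = crank origin here. Play 6 mm sideways, 11 deg. Plate turns only if forced (0.25 N m). Nothing stands above the lands.
- spare: The other crank, which does not fit: same build and size, but a foot of three teeth and a red grip block and knob. Origin: centre of its foot's underside, z up. To be left where it is.
- tin: Empty open tin, bare metal, 75 mm across and 100 mm high, standing loose near the cranks. Origin: centre of its underside, z up. To be left standing where it is.

How it is judged:
On the way:
1. the crank is fully home in the socket while the fingers still touch it (z of crank in the frame of socket below 0.005 m and horizontal distance between crank and socket below 0.012 m and contact force between the fingers and crank above 0.5 N), for 0.1 s.
At the end, for the whole second after the job is handed in: The four-toothed crank stands in the winder's socket with its foot down on the socket floor (within 5 mm in height, 12 mm sideways), upright within 10 degrees, released and at rest (z of crank in the frame of socket between -0.005 and 0.005 m and horizontal distance between crank and socket below 0.012 m and angle between crank's own z axis and vertical below 0.17 rad and linear speed of crank below 0.02 m/s); the robot touches nothing.
It fails at once if the three-toothed crank is moved by more than 30 mm or tipped (distance of spare from where it was at the start of the episode above 0.03 m or angle between spare's own z axis and vertical above 0.5 rad).
It fails at once if the tin is moved by more than 30 mm or knocked over (distance of tin from where it was at the start of the episode above 0.03 m or angle between tin's own z axis and vertical above 0.5 rad).
It also fails if it takes over 38 s, if anything falls off the work surface, if the arm or the gripper's body presses on something with over 40 N, if the wrist force passes 120 N, or if a joint passes its speed limit or range.

### The arm

A 6-joint arm with a two-finger parallel gripper is mounted at the origin on the work surface. World frame = base frame: x ahead of the robot, y to its left, z up, the work surface at z = 0. Lengths are in m, angles in rad, forces in N, time in s.
With the tool pointing down it reaches from about 0.275 to 0.875 m from the base axis. Payload 12.5 kg.
Tool frame: the origin (TCP) lies on the centre line of the jaws, within the pads' length; the fingertips stand r.finger_overhang ahead of it and the grasp point (between the pads) lies 3 mm ahead of it (r.finger_overhang is the distance from the TCP to the fingertips, in m); z points along the fingers, y is the direction in which the jaws open and shut (so a half turn about z gives the same grasp; the last joint's range is limited). The gripper opens to 85 mm and grips with 20 to 120 N. Pads are 22 mm wide; open, the fingers measure 114 mm over their backs; the gripper's body (76 mm by 85 mm) begins 54 mm behind the grasp point. The pads swing forward as they close: fully open they stand 13 mm farther back than shut.
Start: joints at [1.123, 0.351, 1.652, -0, 1.139, -0.085], TCP at [0.195, 0.514, 0.253] pointing down, gripper open.
Joint ranges: [-2.75, 2.75], [-0.79, 2.1], [0.01, 2.65], [-1.57, 4.71], [0.07, 3.14], [-2.87, 2.87]. Speed limits (rad/s): [2.22, 2.22, 2.79, 3.14, 3.14, 3.14].

### API

Orientations are given as a unit quaternion [x, y, z, w].
In Python, from cell import r, optics gives the robot as it stands. The module is installed in compiled form; this text tells all that it offers. Calls block until the motion is done:
- r.move_to(position, orientation): joint-space move of the TCP to a pose.
- r.move_linear(position, rot=None, vel=0.15): straight line of the TCP; rot=None keeps the orientation; vel is the mean speed in m/s.
- r.set_joints(angles): joint-space move.
- r.set_gripper(opening, squeeze=None): opening from 0.0 (shut) to 1.0 (fully open); squeeze is the grip in N (None keeps the last); returns when the fingers have stopped.
- r.sleep(seconds).
- r.inverse_kinematics(position, orientation): joint angles nearest the present ones, or None.
- optics.get_image(name): name is "scene" or "top" or "wrist"; returns a dict with "pixels" (480x640x3 uint8, red, green, blue), "depth" (480x640 float32, m along the optical axis (not along the pixel's ray), 0 where there is no reading), "fx", "fy", "cx", "cy" (pixels), "camera_from_world" (4x4, takes a point from world to camera coordinates); the wrist camera has in their place "mount" (4x4, takes a point from camera to tool coordinates, whose origin is the TCP and whose axes are the flange's). Camera axes: x right, y down, z forward; pixel columns grow to the right and rows downward; lengths in m; the calibration is good to about 2 mm. The wrist camera is an equidistant fisheye: a pixel r from the principal point sees the ray r / f radians off the axis. A picture is of the moment at which its call begins: read the wrist's pose just before it.
A pose or a line that the arm cannot do raises r.PlanningError and nothing moves.
- r.hand_in(): hands the job in, once; it reports no verdict.
Readings, each from a call of its own:
- r.current_t(): time.
- r.current_q(): joint angles.
- r.current_qvel(): joint speeds.
- r.current_effort(): joint torques, N m.
- r.current_tool_pos(): TCP position.
- r.current_ee_rot(): TCP orientation.
- r.current_contact_force(): force on the tool from outside, world axes, zero at the start.
- r.current_torque(): the same for the moment, N m.
- r.current_opening(): opening from 0.0 (shut) to 1.0 (fully open).
Only numpy, scipy, OpenCV 4.12 (cv2) and the standard library are available. Lean on these libraries where they do the work, as an engineer would, in place of code of your own. Each camera call takes 0.05 s, during which the arm holds its last target. There are 200 camera calls.

## Working session

There is one attempt and no reset: what is moved stays moved. The work goes in short steps, each a Python script; the robot and the scene stay as the last script left them, time stands still between calls to the robot, and variables do not carry over. Pictures are saved under pics/ and viewed, about 8 in all and at most 12, crops included, and the job is handed in when it is done.

```bash
mkdir -p pics; ls; python3 - <<'E'
from cell import r, optics
import cv2,numpy as np,pickle
d={}
for n in("top","scene"):
    d[n]=optics.get_image(n); cv2.imwrite(f"pics/{n}0.png",d[n]["pixels"][:,:,::-1])
    m=d[n]; print(n,m["fx"],m["fy"],m["cx"],m["cy"],m["camera_from_world"].round(3).tolist(),(m["depth"]>0).mean())
pickle.dump(d,open("d.pkl","wb"))
print(r.current_t(),r.finger_overhang,r.current_ee_rot())
E
```

```text
pics
top 574.2096407980115 574.2096407980115 330.92433341989795 243.5740609184422 [[0.018, -1.0, 0.025, -0.077], [-0.995, -0.021, -0.102, 0.59], [0.102, -0.023, -0.994, 1.108], [0.0, 0.0, 0.0, 1.0]] 0.9959830729166667
scene 529.6747612179216 529.6747612179216 316.67428791749666 231.71499876580978 [[0.856, 0.516, -0.01, -0.45], [0.264, -0.454, -0.851, -0.122], [-0.444, 0.726, -0.525, 1.318], [0.0, 0.0, 0.0, 1.0]] 0.9959375
0.1 0.022 [ 1.80407040e-01  9.83591897e-01 -5.02412959e-04 -1.62998461e-04]
```

View pics/top0.png

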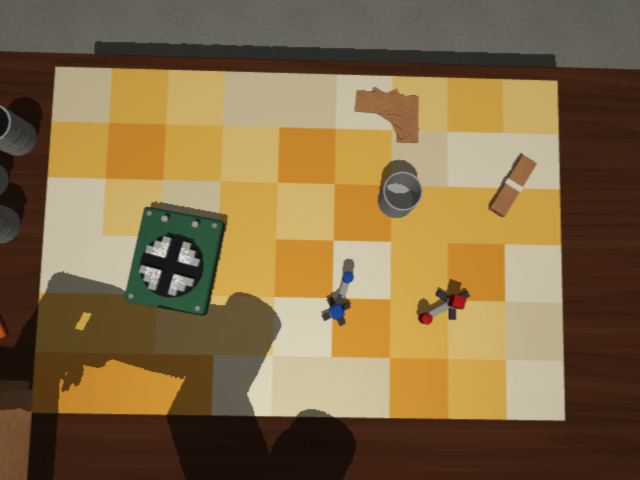

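View pics/scene0.png

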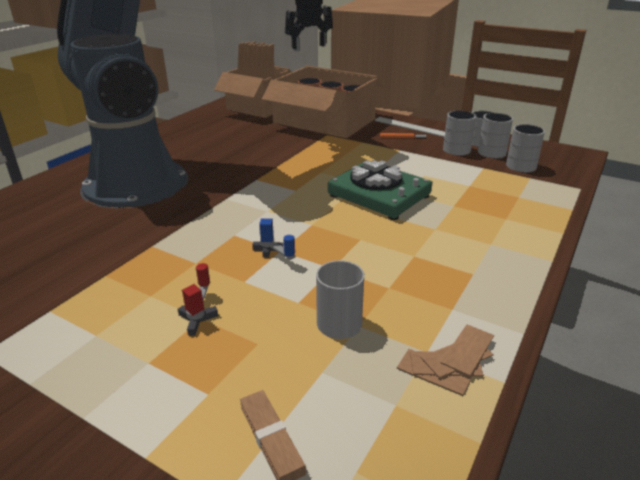

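The top view shows the blue crank's grip at (337,311) with its knob at (348,277), the drive plate at (171,266), the red crank at (458,300) and the tin at (400,193). The scene view agrees with this layout.

```bash
cat > h.py <<'E'
import numpy as np,cv2
def cast(m,uv,z):
    T=np.linalg.inv(m["camera_from_world"]); uv=np.atleast_2d(uv)
    d=np.c_[(uv[:,0]-m["cx"])/m["fx"],(uv[:,1]-m["cy"])/m["fy"],np.ones(len(uv))]@T[:3,:3].T
    o=T[:3,3]; return o+d*((z-o[2])/d[:,2])[:,None]
def cloud(m):
    v,u=np.mgrid[:480,:640]; D=m["depth"]
    P=np.stack([(u-m["cx"])/m["fx"]*D,(v-m["cy"])/m["fy"]*D,D],-1)
    T=np.linalg.inv(m["camera_from_world"]); return P@T[:3,:3].T+T[:3,3]
def blobs(mask,amin):
    n,l,s,c=cv2.connectedComponentsWithStats(mask.astype(np.uint8))
    return [(l==i,s[i,4],c[i]) for i in range(1,n) if s[i,4]>=amin]
E
python3 - <<'E'
import pickle,numpy as np,cv2
from h import *
d=pickle.load(open("d.pkl","rb"))
for n in d:
    m=d[n]; I=m["pixels"]; P=cloud(m); hsv=cv2.cvtColor(I,cv2.COLOR_RGB2HSV); h,s,v=hsv[...,0],hsv[...,1],hsv[...,2]
    for col,mk in(("blue",(h>105)&(h<130)&(s>150)&(v>50)),("red",((h<6)|(h>174))&(s>180)&(v>60))):
        for b,a,c in blobs(mk,25):
            q=P[b]; 
            if not(0.2<c[1]/480<.99) : continue
            t=q[q[:,2]>q[:,2].max()-.012]
            print(n,col,a,c.round(1),"cast.064",cast(m,c,.064)[0].round(3),"top pts",t.mean(0).round(3),len(t),"zmax",q[:,2].max().round(3))
    pl=np.abs(P[...,2]-.062)<.02
    mk=(s<50)&(v>110)&(P[...,2]>.045)&(P[...,2]<.08)&(P[...,1]>.1)
    bl=[x for x in blobs(mk,40)]
    C=[]
    for b,a,c in bl:
        w=cast(m,c,.062)[0]; print(n,"land",a,c.round(1),w.round(4),np.median(P[b],0).round(3))
E
```

```text
top blue 83 [347.5 276.7] cast.064 [ 0.525 -0.098  0.064] top pts [ 0.475 -0.039  1.164] 1 zmax 1.164
top blue 150 [336.4 311.2] cast.064 [ 0.459 -0.078  0.064] top pts [ 0.475 -0.039  1.164] 1 zmax 1.164
top red 157 [458.2 301.4] cast.064 [ 0.482 -0.311  0.064] top pts [ 0.475 -0.039  1.164] 1 zmax 1.164
top red 96 [425.6 318.3] cast.064 [ 0.449 -0.248  0.064] top pts [ 0.449 -0.249  0.062] 91 zmax 0.069
top land 310 [159.  247.4] [0.5742 0.2637 0.062 ] [0.573 0.262 0.061]
top land 305 [187.3 255. ] [0.5608 0.2094 0.062 ] [0.559 0.21  0.062]
top land 311 [150.4 275.8] [0.5198 0.2773 0.062 ] [0.521 0.276 0.062]
top land 306 [178.8 283.6] [0.5059 0.223  0.062 ] [0.507 0.225 0.062]
scene blue 187 [ 68.7 156.2] cast.064 [-0.147 -0.065  0.064] top pts [-1.244  0.624 -0.432] 147 zmax -0.424
scene blue 214 [266.2 229.9] cast.064 [ 0.478 -0.104  0.064] top pts [ 0.464 -0.086  0.064] 87 zmax 0.069
scene blue 140 [288.8 245.1] cast.064 [ 0.543 -0.126  0.064] top pts [ 1.003 -0.78   0.584] 1 zmax 0.584
scene land 72 [338.    0.9] [-0.7643  2.4023  0.062 ] [-0.781  2.44   0.057]
scene land 1290 [550.1  16.5] [0.5103 2.4451 0.062 ] [0.514 2.442 0.063]
scene land 94 [374.6 163.2] [0.5207 0.2743 0.062 ] [0.522 0.273 0.062]
scene land 107 [393.5 170.1] [0.5752 0.261  0.062 ] [0.574 0.26  0.062]
scene land 107 [358.8 170.2] [0.5063 0.2209 0.062 ] [0.507 0.223 0.062]
scene land 102 [377.6 177.9] [0.5611 0.2062 0.062 ] [0.56  0.207 0.062]
```

```bash
cat >> h.py <<'E'
from scipy.spatial.transform import Rotation as Rot
def down(a):  # tool z down, jaw axis (tool y) at heading a
    c,s=np.cos(a),np.sin(a); return Rot.from_matrix([[-s,c,0],[c,s,0],[0,0,-1]]).as_quat()
def wrist(r,optics):
    p,q=np.array(r.current_tool_pos()),r.current_ee_rot(); m=optics.get_image("wrist")
    T=np.eye(4);T[:3,:3]=Rot.from_quat(q).as_matrix();T[:3,3]=p; m["T"]=T@m["mount"]; return m
def wcast(m,uv,z):
    a=(np.atleast_2d(uv)-[m["cx"],m["cy"]])/m["fx"]; th=np.linalg.norm(a,axis=1,keepdims=True)
    d=np.c_[a/th*np.sin(th),np.cos(th)]@m["T"][:3,:3].T; o=m["T"][:3,3]
    return o+d*((z-o[2])/d[:,2])[:,None]
E
python3 - <<'E'
from cell import r, optics
from h import *
import pickle
D=np.pi/180; slot=-14.1*D; cr=28.1*D
for k in range(4):
    a=cr+k*np.pi/2
    for kk in range(4):
        b=slot+kk*np.pi/2
        q1=r.inverse_kinematics([.46,-.079,.05],down(a)); q2=r.inverse_kinematics([.54,.243,.10],down(b))
        if kk==0: print("grasp",k,None if q1 is None else np.round(q1,2))
        if k==0: print("place",kk,None if q2 is None else np.round(q2,2))
a=slot+np.pi/2
r.move_to([.54,.243,.24],down(a)); m1=wrist(r,optics)
cands=[cr+k*np.pi/2 for k in range(4)]
pickle.dump(m1,open("w1.pkl","wb")); cv2.imwrite("pics/w1.png",m1["pixels"][:,:,::-1])
print(r.current_t(),r.current_q(),m1["fx"],m1["mount"].round(3).tolist())
E
```

```text
grasp 0 [-0.27  0.54  2.   -0.    0.6  -0.76]
place 0 [ 0.34  0.62  1.65 -0.    0.87  0.59]
place 1 [ 0.34  0.62  1.65 -0.    0.87 -0.98]
place 2 [ 0.34  0.62  1.65 -0.    0.87 -2.55]
place 3 [ 0.34  0.62  1.65 -0.    0.87  2.16]
grasp 1 [-0.27  0.54  2.   -0.    0.6  -2.33]
grasp 2 [-0.27  0.54  2.   -0.    0.6   2.38]
grasp 3 [-0.27  0.54  2.   -0.    0.6   0.81]
1.7667 [ 3.45939282e-01  4.40134273e-01  1.55308537e+00  1.25837349e-04
  1.14838693e+00 -9.80011240e-01] 371.64829954431775 [[-0.0, -0.958, -0.285, 0.074], [1.0, -0.001, 0.001, 0.0], [-0.001, -0.285, 0.958, -0.121], [0.0, 0.0, 0.0, 1.0]]
```

View pics/w1.png

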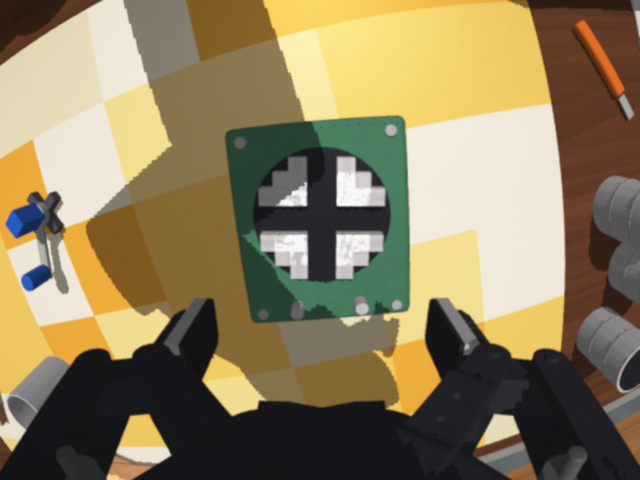

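The wrist view shows the cross upright in the picture, centred near (322,220), with the four lands partly in shadow. I'll measure it there, then hover over the crank.

```bash
python3 - <<'E'
from cell import r, optics
from h import *
import pickle
D=np.pi/180
m=pickle.load(open("w1.pkl","rb")); I=m["pixels"]
hsv=cv2.cvtColor(I,cv2.COLOR_RGB2HSV); mk=(hsv[...,1]<70)&(hsv[...,2]>75)
z=np.zeros_like(mk); z[150:285,250:392]=mk[150:285,250:392]
L=[]
for b,a,c in blobs(z,300):
    v,u=np.nonzero(b); w=wcast(m,np.c_[u,v],.062).mean(0); L.append(w); print(a,c.round(1),w.round(4))
L=np.array(L); print("centre",L.mean(0).round(4))
if len(L)==4:
    d=[L[i]-L[j] for i,j in((0,1),(2,3),(0,2),(1,3))]; print([round((np.arctan2(x[1],x[0])/D)%90,1) for x in d])
r.move_to([.46,-.079,.20],down(28.1*D)); m=wrist(r,optics)
pickle.dump(m,open("w2.pkl","wb")); cv2.imwrite("pics/w2.png",m["pixels"][:,:,::-1])
hsv=cv2.cvtColor(m["pixels"],cv2.COLOR_RGB2HSV); mk=(hsv[...,0]>105)&(hsv[...,0]<130)&(hsv[...,1]>150)&(hsv[...,2]>40)
for b,a,c in blobs(mk,100): print("blue",a,c.round(1),wcast(m,c,.066).round(4))
print(r.current_t())
E
```

```text
1909 [356.2 185.4] [0.5179 0.279  0.062 ]
1772 [287.3 186. ] [0.5047 0.2245 0.062 ]
1800 [287.8 250.6] [0.5582 0.2103 0.062 ]
1798 [355.1 250.6] [0.5721 0.2658 0.062 ]
centre [0.5382 0.2449 0.062 ]
[np.float64(76.4), np.float64(75.9), np.float64(30.4), np.float64(31.5)]
blue 1263 [320.  225.7] [[ 0.4558 -0.073   0.066 ]]
blue 810 [380.4 283.8] [[ 0.5171 -0.0913  0.066 ]]
3.0833
```

View pics/w2.png

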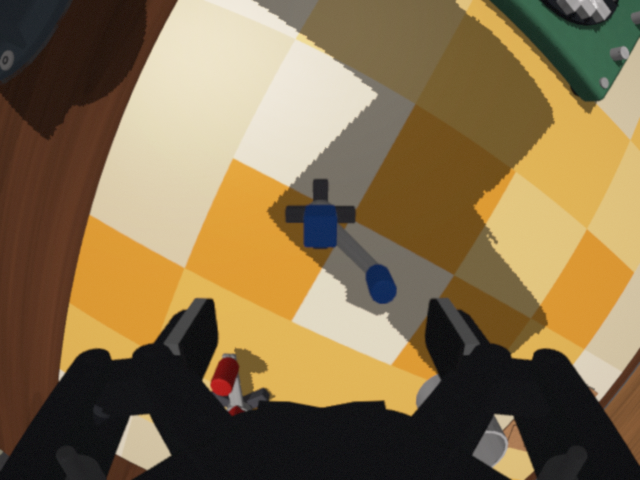

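The wrist view shows the foot square to the jaws at about (320,214). The grip's blob at (320,226) includes its near side face, so I'll use its far top edge (bottom row) and the foot's cross.

```bash
python3 - <<'E'
from h import *
import pickle
m=pickle.load(open("w2.pkl","rb")); hsv=cv2.cvtColor(m["pixels"],cv2.COLOR_RGB2HSV)
mk=(hsv[...,0]>105)&(hsv[...,0]<130)&(hsv[...,1]>150)&(hsv[...,2]>40)
b,a,c=max(blobs(mk,100),key=lambda x:x[1]); v,u=np.nonzero(b)
tx=np.array([-np.sin(28.1*np.pi/180),np.cos(28.1*np.pi/180),0])
print(u.min(),u.max(),v.min(),v.max())
e=wcast(m,[(u[v>v.max()-6].mean()),v.max()+.5],.066)[0]; print("by far edge",(e+.012*tx).round(4))
print("median V by row",[(int(y),int(np.median(hsv[...,2][y][b[y]]))) for y in range(v.min(),v.max()+1,3)])
# foot side teeth, dark, left and right of grip
dk=(hsv[...,2]<50)&~mk; w=np.zeros_like(dk); w[195:235,280:303]=dk[195:235,280:303]; w[195:235,338:360]=dk[195:235,338:360]
for b,a,c in blobs(w,60): print("tooth",a,c.round(1),wcast(m,c,.013).round(4))
E
```

```text
304 336 205 246
by far edge [ 0.4575 -0.076   0.066 ]
median V by row [(205, 77), (208, 80), (211, 80), (214, 80), (217, 88), (220, 90), (223, 90), (226, 90), (229, 89), (232, 89), (235, 89), (238, 89), (241, 89), (244, 89)]
tooth 262 [294.3 213.5] [[ 0.4379 -0.0861  0.013 ]]
tooth 248 [345.7 214. ] [[ 0.4767 -0.0659  0.013 ]]
```

```bash
python3 - <<'E'
from cell import r, optics
from h import *
D=np.pi/180
r.move_to([.4575,-.0763,.12],down(28*D)); r.move_linear([.4575,-.0763,.053],vel=.12)
r.set_gripper(0.0,squeeze=60); print("open",r.current_opening(),r.current_contact_force(),r.current_tool_pos())
r.move_linear([.4575,-.0763,.19],vel=.2)
print("open",r.current_opening(),r.current_contact_force())
r.move_to([.539,.2445,.19],down(76*D)); r.sleep(.2)
m=wrist(r,optics); cv2.imwrite("pics/w3.png",m["pixels"][:,:,::-1])
m2=optics.get_image("scene"); cv2.imwrite("pics/s3.png",cv2.resize(m2["pixels"][60:240,260:500,::-1],None,fx=3,fy=3))
print(r.current_tool_pos(),r.current_contact_force(),r.current_torque(),r.current_t())
E
```

```text
open 0.27471870463708353 [-1.18511891 -0.05296471  6.65622916] [ 0.45761086 -0.07635482  0.05328548]
open 0.2730314045717944 [ 0.50679621  0.24838254 -3.58381127]
[0.53917118 0.24383967 0.19009527] [ 0.3026522  -0.60357193 -3.18023063] [-0.03575576  0.00105168 -0.00237202] 7.175
```

View pics/w3.png

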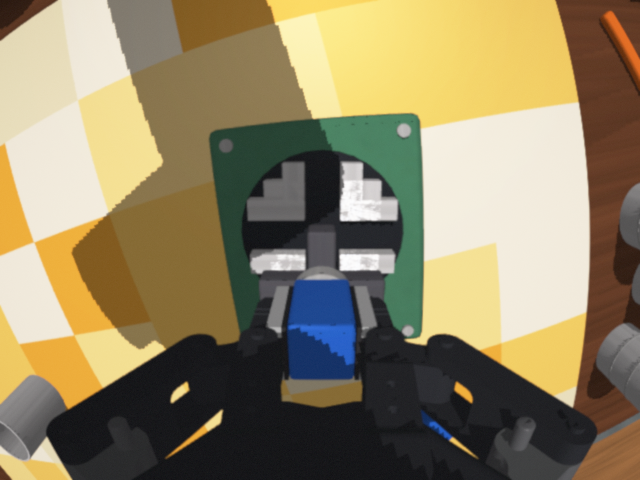

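View pics/s3.png

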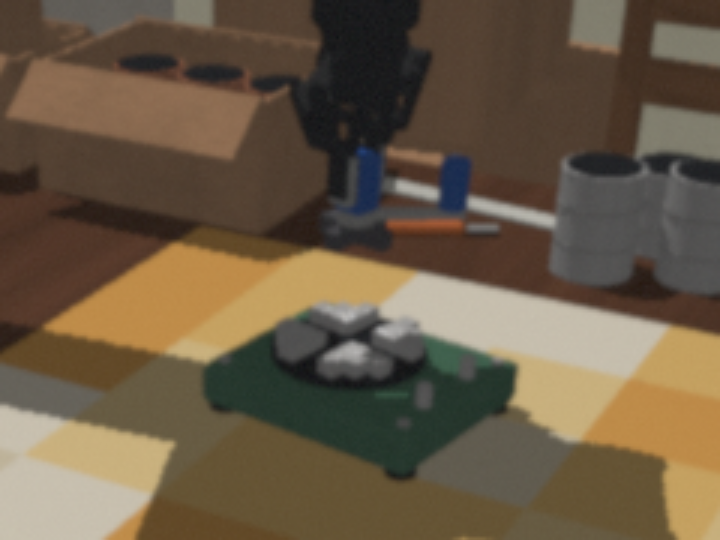

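The crank hangs upright in the jaws. Its teeth are parallel to the slots: the tooth and the slot are both near column 321. Next I'll insert it in steps, watching the force.

```bash
python3 - <<'E'
from cell import r, optics
from h import *
p=np.array([.539,.2445])
r.move_linear([*p,.122],vel=.12)
f0=np.array(r.current_contact_force())
for z in(.116,.112,.109,.106,.104,.1025):
    r.move_linear([*p,z],vel=.03); f=np.array(r.current_contact_force())-f0
    print(z,np.round(r.current_tool_pos(),4),f.round(1),np.round(r.current_torque(),2))
    if abs(f).max()>25: print("stop"); break
m2=optics.get_image("scene"); cv2.imwrite("pics/s4.png",cv2.resize(m2["pixels"][60:240,260:500,::-1],None,fx=3,fy=3))
print(r.current_t(),r.current_opening())
E
```

```text
0.116 [0.539  0.2445 0.1161] [-1.5  0.9  0.2] [ 0.01  0.03 -0.03]
0.112 [0.5389 0.2445 0.1118] [-0.8  1.4 -0.1] [ 0.06  0.02 -0.01]
0.109 [0.5389 0.2445 0.1088] [-0.5 -0.1 -0.2] [-0.1  0.   0. ]
0.106 [0.5389 0.2445 0.1058] [-1.5  0.9 -0.5] [ 0.01  0.03 -0.  ]
0.104 [0.5389 0.2445 0.1039] [-1.5  1.1 -1.4] [ 0.01  0.06 -0.04]
0.1025 [0.5392 0.2446 0.1033] [-3.7 -1.   8.9] [-0.27  0.51 -0.05]
9.575 0.2736311219708203
```

View pics/s4.png

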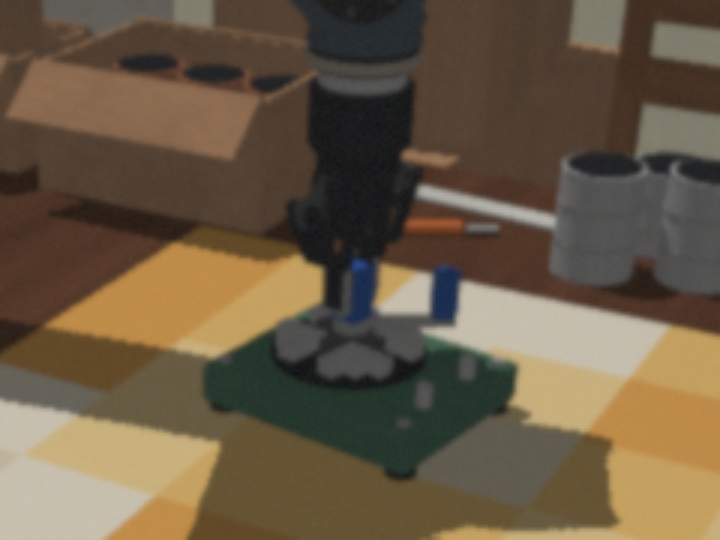

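The foot met resistance exactly at home height, with the TCP at 0.1033 as expected, and the picture shows the foot sunk between the lands. Now I'll release and retreat.

```bash
python3 - <<'E'
from cell import r, optics
from h import *
r.sleep(.4); r.set_gripper(1.0); p=np.array(r.current_tool_pos())
r.move_linear([p[0],p[1],.24],vel=.12); m=wrist(r,optics)
cv2.imwrite("pics/w5.png",m["pixels"][:,:,::-1])
s=optics.get_image("scene"); P=cloud(s)
hsv=cv2.cvtColor(s["pixels"],cv2.COLOR_RGB2HSV); mk=(hsv[...,0]>105)&(hsv[...,0]<130)&(hsv[...,1]>150)&(hsv[...,2]>40)
for b,a,c in blobs(mk,40):
    z=P[b]; print(a,c.round(0),np.median(z,0).round(3),np.percentile(z[:,2],95).round(3))
print(r.current_t(),r.current_contact_force())
E
```

```text
189 [ 69. 156.] [-1.247  0.619 -0.434] -0.428
174 [377. 157.] [0.547 0.232 0.099] 0.116
91 [408. 157.] [0.604 0.27  0.097] 0.112
12.0 [0.45294938 0.38056909 0.29671713]
```

View pics/w5.png

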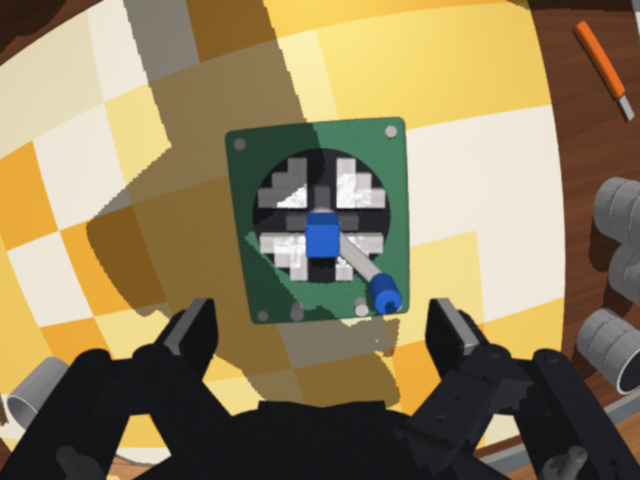

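The crank stands centred at about (322,222) with its teeth in the slots. The grip top is at z = 0.116, which is 50 + 66 mm as expected, so I'm handing in.

```bash
python3 -c "
from cell import r
r.hand_in(); print(r.current_t())"
```

```text
the job is handed in; nothing more can be done
the job is handed in; nothing more can be done
```

The four-toothed crank is in the winder's socket, pushed home, released and standing upright. I handed the job in at about 12 s on the robot's clock, against the 38 s limit.

- **Push home:** I gripped the crank by its blue block, turned it to line up with the slots (measured at about -14°) and lowered it in steps. It met the socket floor at the expected height, with the tool at 0.1033 m and about 9 N of force. I held it there 0.4 s before opening the fingers.
- **Last checks:** After release, the wrist picture showed the teeth in the slots and the crank centred. The scene camera put the grip top at 0.116 m and the knob top at 0.112 m, exactly the home heights. The tool read near-zero force after retreating.
- **Disagreements:** The cameras differed by up to about 5 mm on the socket position, so I aimed near the wrist camera's value, well inside the slots' 6 mm play. Nothing failed.
- **Not measured:** I did not re-measure the red crank or the tin afterwards. All moves stayed well clear of both.

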